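Fill up the round spice tin

TASK

The round steel spice tin takes seven of the small lidded cups, one in the middle and six in a ring around it, but only five are in it. Take the two matching small cups from the counter by their knobs and set one into the empty middle and the other into the gap in the ring, both upright on the floor of the tin. The bigger lidded cup and the glass jar do not belong in the tin.

Things in the scene. Friction and masses are not known exactly. Their poses are not given: they have to be found in the camera images.
- cup_a: One small lidded steel spice cup, standing alone on the counter: body 56 mm across at the rim (32 mm up), tapering to 44 mm at the foot, lid nearly flat, its top 40 mm up, with an upright plain wooden knob 18 mm across and 24 mm high in the middle (from 40 to 64 mm up), the place to grip. Origin: centre of its underside, z up. About 0.12 kg.
- cup_b: The other small lidded cup on the counter, the same as cup_a in every way (56 mm across, 64 mm high with its knob, origin at the centre of its underside); either may go in either place. Bystanders near them: a lidded cup of the same shape but 76 mm across and 87 mm high, and a clear jar 91 mm high with a wooden lid.
- middle (a point): Empty middle place: on the axis of the tin, on top of its floor, 3 mm above the counter. x axis points to the gap in the ring, z up. The tin is open, fixed, 192 mm across, wall 3 mm thick, 36 mm high. Five loose cups like cup_a stand in it, centres 60 mm from the axis, 60 degrees apart; the sixth place of the ring is free. About 4 mm of play between rims.
- ring_gap (a point): Empty sixth place of the ring in the same tin: on top of the tin's floor, 60 mm from point middle; the centre of a cup's foot belongs here. x axis points outward from the tin's axis, z up. Gripper fingers that open along y, here and at the middle, pass between the knobs of the neighbouring cups.

How it is judged:
At the end, for the whole second after the job is handed in: One of the two small cups stands in the middle place and the other in the gap of the ring (either way round): each within 15 mm of its place sideways, its foot less than 8 mm above the floor of the tin, upright within 10 degrees, and at rest (under 20 mm/s) ((((horizontal distance between cup_a and middle below 0.015 m and z of cup_a in the frame of middle below 0.008 m and angle between cup_a's own z axis and vertical below 0.175 rad and linear speed of cup_a below 0.02 m/s) and (horizontal distance between cup_b and ring_gap below 0.015 m and z of cup_b in the frame of ring_gap below 0.008 m and angle between cup_b's own z axis and vertical below 0.175 rad and linear speed of cup_b below 0.02 m/s)) or ((horizontal distance between cup_b and middle below 0.015 m and z of cup_b in the frame of middle below 0.008 m and angle between cup_b's own z axis and vertical below 0.175 rad and linear speed of cup_b below 0.02 m/s) and (horizontal distance between cup_a and ring_gap below 0.015 m and z of cup_a in the frame of ring_gap below 0.008 m and angle between cup_a's own z axis and vertical below 0.175 rad and linear speed of cup_a below 0.02 m/s)))); the robot touches nothing.
It also fails if it takes over 48 s, if anything falls off the work surface, if the arm or the gripper's body presses on something with over 40 N, if the wrist force passes 120 N, or if a joint passes its speed limit or range.

ROBOT

A 6-joint arm with a two-finger parallel gripper is mounted at the origin on the work surface. World frame = base frame: x ahead of the robot, y to its left, z up, the work surface at z = 0. Lengths are in m, angles in rad, forces in N, time in s.
With the tool pointing down it reaches from about 0.275 to 0.775 m from the base axis. Payload 14.6 kg.
Tool frame: the origin (TCP) lies midway between the tips of the shut fingers; the grasp point (between the pads) lies behind it (bot.grip_depth is the z of the grasp point in the tool frame, in m); z points along the fingers, y is the line along which they close (so a half turn about z gives the same grasp; the last joint's range is limited). The gripper opens to 85 mm and grips with 20 to 120 N. Pads are 22 mm wide; open, the fingers measure 114 mm over their backs; the gripper's body (76 mm by 85 mm) begins 54 mm behind the grasp point. The pads swing forward as they close: fully open they stand 13 mm farther back than shut.
Start: joints at [1.066, 0.263, -0.048, 1.259, 0, 1.415], TCP at [0.18, 0.493, 0.231] pointing down, gripper open.
Joint ranges: [-2.65, 2.65], [-0.89, 1.7], [-1.18, 1.37], [-2.13, 2.11], [-1.35, 1.29], [-3.14, 3.14]. Speed limits (rad/s): [1.89, 1.89, 2.57, 2.79, 3.14, 3.14].

INTERFACE

Orientations are given as a unit quaternion [w, x, y, z].
In Python, from cell import bot gives the robot as it stands. Calls block until the motion is done:
- bot.reach(position, orientation): joint-space move of the TCP to a pose.
- bot.movel(position, frame=None, rate=0.15, max_force=None): straight line of the TCP; frame=None keeps the orientation; rate is the mean speed in m/s. With max_force (N) it stops when the force on the tool has changed by that much, and returns True; else False.
- bot.move_j(angles): joint-space move.
- bot.ungrasp() and bot.grab(f_grip=None): open the fingers fully, or close them until they stop; f_grip is the grip in N (None keeps the last).
- bot.sleep(seconds).
- bot.ik(position, orientation): joint angles nearest the present ones, or None.
- bot.grab_frame(name): name is "side" or "top" or "wrist"; returns (picture, depth): 384x512x3 uint8, red, green, blue; 384x512 float32, m along the optical axis (not along the pixel's ray), 0 where there is no reading.
- bot.get_calibration(name): a dict with "fx", "fy", "cx", "cy" (pixels), "R" (3x3) and "t" (3): a world point X has camera coordinates R X + t. Camera axes: x right, y down, z forward; pixel columns grow to the right and rows downward; lengths in m; the calibration is good to about 2 mm. The wrist camera is an equidistant fisheye: a pixel r from the principal point sees the ray r / f radians off the axis. A picture is of the moment at which its call begins: read the wrist's pose just before it. get_calibration takes no time and is no camera call; for the wrist camera it gives the pose at the moment of the call.
A pose or a line that the arm cannot do raises bot.IKError and nothing moves.
- bot.close_job(): hands the job in; it is judged then, once.
Trained networks look in the newest picture that a camera, given by its name, has taken for a name from the list of things; names that differ only in an ending like _2 or _b are one class to them, and where a whole thing is asked for, a point or a joint stands for the part that bears it (a point fixed in the world has none). Each returns a list of dicts, best first, with "p" (0 to 1); they miss things now and then, are a little off and sometimes report something else, mostly with a low value. They report only what shows in the picture. A call takes as long as a camera call.
- bot.search_frame(target, camera): "location" ([x, y, z] in m, in world coordinates, good to about 4 mm: the middle of the surface that is visible of it).
- bot.silhouettes(target, camera): "pixels" (384x512 bool, what is visible of it).
Readings, each from a call of its own:
- bot.get_time_s(): time.
- bot.get_q(): joint angles.
- bot.get_qd(): joint speeds.
- bot.get_tau(): joint torques, N m.
- bot.get_position(): TCP position.
- bot.get_tool_rot(): TCP orientation.
- bot.get_force(): force on the tool from outside, world axes, zero at the start.
- bot.get_wrist_torque(): the same for the moment, N m.
- bot.get_finger_gap(): finger opening in m.
- bot.get_finger_force(): force on a finger pad.
Only numpy, scipy, OpenCV 4.12 (cv2) and the standard library are available. Lean on these libraries where they do the work, as an engineer would, in place of code of your own. Each camera call takes 0.05 s, during which the arm holds its last target. There are 200 camera calls.

## Working session

There is one attempt and no reset: what is moved stays moved. The work goes in short steps, each a Python script; the robot and the scene stay as the last script left them, time stands still between calls to the robot, and variables do not carry over. Pictures are saved under pics/ and viewed, at most 10 in all, crops included, and the job is handed in when it is done.

```bash
ls; mkdir -p pics; python3 - <<'E'
from cell import bot
import cv2,numpy as np
print(bot.get_time_s(),bot.grip_depth,bot.get_tool_rot())
ims=[]
for n in ("top","side"):
    p,d=bot.grab_frame(n); np.savez(f"{n}0.npz",p=p,d=d)
    c=bot.get_calibration(n); print(n,c)
    cv2.imwrite(f"pics/{n}0.png",p[:,:,::-1])
    for t in ("cup_a","middle","ring_gap"):
        try: print(t,[(np.round(r["location"],3).tolist(),round(r["p"],2)) for r in bot.search_frame(t,n)])
        except Exception as e: print(t,e)
print(bot.get_time_s())
E
```

```text
cell.py
pics
0.0 -0.0187 [-1.82634679e-04  1.74028522e-01  9.84740461e-01 -5.13944988e-04]
top {'fx': 386.0520304224735, 'fy': 386.0520304224735, 'cx': 259.05048873453956, 'cy': 190.92542992876633, 'R': array([[-0.09104577, -0.99584469,  0.00200409],
       [-0.97305875,  0.08853414, -0.21288113],
       [ 0.21181911, -0.02133202, -0.97707605]]), 't': array([0.02229702, 0.5699457 , 0.61189413])}
cup_a [([0.63, -0.276, 0.037], 0.63), ([0.484, -0.141, 0.039], 0.6)]
middle [([0.546, 0.18, 0.005], 0.76)]
ring_gap [([0.55, 0.186, 0.003], 0.71), ([0.629, -0.275, 0.039], 0.45)]
side {'fx': 424.5130095970819, 'fy': 424.5130095970819, 'cx': 254.72076609004696, 'cy': 198.17655556243201, 'R': array([[ 0.80065219, -0.59860342,  0.02510014],
       [-0.28084481, -0.41198654, -0.86682944],
       [ 0.52922799,  0.68697965, -0.49797259]]), 't': array([-0.47051935,  0.17873607,  0.72260508])}
cup_a [([0.48, -0.15, 0.035], 0.96), ([0.618, -0.285, 0.033], 0.8)]
middle [([0.52, 0.116, 0.021], 0.75)]
ring_gap [([0.519, 0.121, 0.017], 0.87)]
0.4
```

View pics/top0.png

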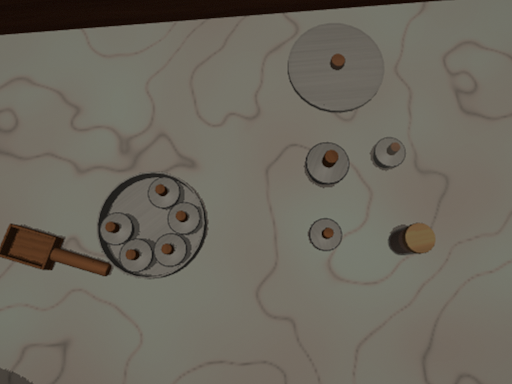

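View pics/side0.png

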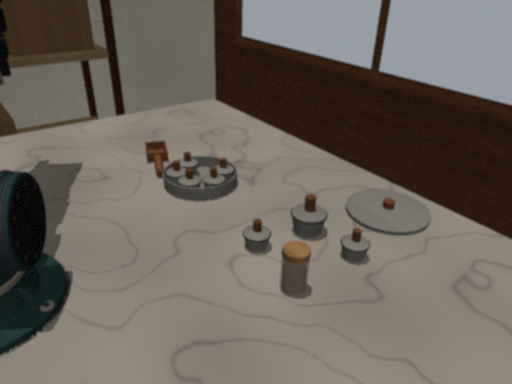

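Top view: the small cups are at px (326,234) and (389,152), the big one at (328,163) and the jar at (415,238). The tin is centred near (153,225), with its gap at the upper left. Next I'll measure positions from depth.

```bash
cat > h.py <<'E'
import numpy as np, cv2
from scipy.optimize import least_squares
from cell import bot
def cloud(d,c):
    v,u=np.mgrid[:d.shape[0],:d.shape[1]]
    P=np.stack([(u-c["cx"])/c["fx"]*d,(v-c["cy"])/c["fy"]*d,d],-1)
    W=(P-c["t"])@c["R"]; W[d==0]=np.nan
    return W
def tall(W,m,zmin,r):   # blobs above zmin -> top centre
    n,l,s,ce=cv2.connectedComponentsWithStats((m&(W[...,2]>zmin)).astype(np.uint8))
    return [(np.round(ce[i]).tolist(),int(s[i,4]),np.round(np.nanmedian(W[l==i],0),4).tolist(),np.round(np.nanmax(W[l==i][:,2]),3)) for i in range(1,n) if s[i,4]>8]
E
python3 - <<'E'
from h import *
for n in ("top","side"):
    z=np.load(n+"0.npz"); W=cloud(z["d"],bot.get_calibration(n))
    x,y=W[...,0],W[...,1]
    m=(x>.25)&(x<.85)&(abs(y)<.45)
    print(n,"counter z",np.nanmedian(W[m][:,2]))
    for b in tall(W,m,.052,0): print(b)
    # tin: outer rim fit (points 0.02<z<0.04 in the tin region)
    t=m&(np.hypot(x-.52,y-.145)<.16)&(W[...,2]>.012)
    pts=W[t][:,:2].astype(np.float32); (c,r)=cv2.minEnclosingCircle(pts); print("enclosing",c,r,len(pts))
    # plane lids: small cups
    for cx,cy in ((.484,-.145),(.625,-.28)):
        k=m&(np.hypot(x-cx,y-cy)<.045)&(W[...,2]>.03)&(W[...,2]<.046)
        print("lid",cv2.minEnclosingCircle(W[k][:,:2].astype(np.float32)),k.sum())
E
```

```text
top counter z 0.0006702987238217799
([394.0, 147.0], 99, [0.6271, -0.2771, 0.0638], np.float64(0.066))
([328.0, 161.0], 563, [0.6099, -0.1547, 0.0551], np.float64(0.089))
([161.0, 189.0], 103, [0.5872, 0.1393, 0.067], np.float64(0.07))
([181.0, 215.0], 102, [0.5382, 0.1066, 0.0671], np.float64(0.07))
([112.0, 226.0], 114, [0.5302, 0.2246, 0.0668], np.float64(0.071))
([417.0, 238.0], 933, [0.4621, -0.2769, 0.0906], np.float64(0.094))
([328.0, 232.0], 97, [0.4869, -0.1394, 0.0638], np.float64(0.067))
([167.0, 248.0], 104, [0.4848, 0.1324, 0.0667], np.float64(0.07))
([132.0, 254.0], 114, [0.4807, 0.1917, 0.0668], np.float64(0.07))
enclosing (0.5241355895996094, 0.1898164302110672) 0.1207985058426857 6154
lid ((0.48753052949905396, -0.14085975289344788), 0.02953716553747654) 750
lid ((0.6286750435829163, -0.27949342131614685), 0.029837029054760933) 639
side counter z -2.6293842279285334e-05
([186.0, 155.0], 44, [0.5259, 0.222, 0.0625], np.float64(0.068))
([222.0, 161.0], 46, [0.584, 0.1372, 0.0626], np.float64(0.068))
([176.0, 164.0], 52, [0.4782, 0.1903, 0.0618], np.float64(0.068))
([213.0, 171.0], 54, [0.5357, 0.1035, 0.0632], np.float64(0.068))
([188.0, 172.0], 59, [0.4801, 0.1295, 0.0608], np.float64(0.068))
([309.0, 206.0], 293, [0.6062, -0.1648, 0.0644], np.float64(0.088))
([257.0, 223.0], 71, [0.4836, -0.1443, 0.0611], np.float64(0.065))
([356.0, 232.0], 82, [0.6228, -0.2815, 0.0621], np.float64(0.065))
([295.0, 258.0], 868, [0.452, -0.2924, 0.0869], np.float64(0.093))
enclosing (0.52003413438797, 0.187727689743042) 0.12050839513540268 2426
lid ((0.48566770553588867, -0.14041092991828918), 0.029838647693395615) 353
lid ((0.6268407106399536, -0.2783273458480835), 0.031484395265579224) 377
```

```bash
cat >> h.py <<'E'
from scipy.spatial.transform import Rotation
MID=np.array([.534,.1655]); GAP=MID+.0595*np.array([np.cos(np.radians(33.7)),np.sin(np.radians(33.7))])
CUPS=[np.array([.4867,-.1404]),np.array([.6278,-.2785])]
def quat(deg):
    a=np.radians(deg); y=np.array([np.cos(a),np.sin(a),0]); z=np.array([0,0,-1.])
    return Rotation.from_matrix(np.stack([np.cross(y,z),y,z],1)).as_quat()[[3,0,1,2]]
def best(xy,z):
    return min((quat(a) for a in (123.7,-56.3)),key=lambda q:abs(k[5]) if (k:=bot.ik([*xy,z],q)) is not None else 99)
def pick(xy):
    bot.reach([*xy,.18],best(xy,.18)); bot.movel([*xy,.0425],rate=.12,max_force=10)
    bot.grab(f_grip=40); print("gap",bot.get_finger_gap(),"pos",bot.get_position(),"F",bot.get_force())
    bot.movel([*xy,.18],rate=.15); print("lifted gap",bot.get_finger_gap(),bot.get_force(),bot.get_time_s())
E
python3 - <<'E'
from h import *
for p in (*CUPS,MID,GAP):
    q=best(p,.18); print(np.round(bot.ik([*p,.18],q),2),np.round(bot.ik([*p,.0425],q),2))
pick(CUPS[0])
bot.reach([*MID,.18],best(MID,.18))
c=bot.get_calibration("wrist"); p,d=bot.grab_frame("wrist"); np.savez("w1.npz",p=p,d=d,**c); cv2.imwrite("pics/w1.png",p[:,:,::-1])
p,d=bot.grab_frame("side"); cv2.imwrite("pics/s1.png",p[:,:,::-1]); print(bot.get_time_s(),bot.get_position())
E
```

```text
[-0.44  0.25 -0.2   1.11  0.   -1.03] [-0.44  0.37 -0.45  0.75  0.   -1.03]
[-0.54  0.57  0.31  1.31  0.   -1.12] [-0.54  0.64  0.05  0.99  0.   -1.12]
[ 0.15  0.34 -0.07  1.16  0.   -0.43] [ 0.15  0.44 -0.31  0.81  0.   -0.43]
[ 0.2   0.44  0.08  1.21  0.   -0.39] [ 0.2   0.53 -0.16  0.89  0.   -0.39]
gap 0.016773085289856847 pos [ 0.48674017 -0.14037998  0.0426528 ] F [-1.68389395  1.45827479  4.42210249]
lifted gap 0.01644098034773673 [ 0.37157987 -0.13338542 -1.16041778] 5.8917
7.175 [0.53421525 0.16425053 0.17997754]
```

View pics/w1.png

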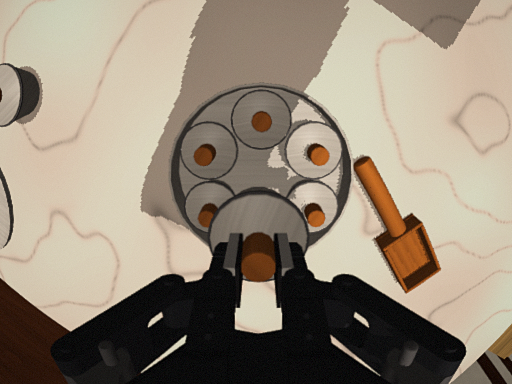

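The wrist view shows cup 1 held by its knob and the tin with five knobs at (262,121), (204,155), (318,155), (207,214), (314,214). The free sixth place is hidden behind the held cup. I'll check the tin axis against this view.

```bash
cat >> h.py <<'E'
def fcloud(d,c):
    v,u=np.mgrid[:d.shape[0],:d.shape[1]]
    X,Y=(u-c["cx"])/c["fx"],(v-c["cy"])/c["fy"]; r=np.hypot(X,Y)+1e-9
    s=np.tan(r)/r*d; W=(np.stack([X*s,Y*s,d],-1)-c["t"])@c["R"]; W[d==0]=np.nan
    return W
def tinfit(W,c0=None):
    c0=MID if c0 is None else c0
    rho=np.hypot(W[...,0]-c0[0],W[...,1]-c0[1])
    k=(rho>.086)&(rho<.106)&(W[...,2]>.031)&(W[...,2]<.042)
    P=W[k][:,:2]
    f=least_squares(lambda p:np.hypot(P[:,0]-p[0],P[:,1]-p[1])-.0945,c0,loss="soft_l1",f_scale=.002)
    return f.x,len(P),np.sqrt(np.mean(f.fun**2))
E
python3 - <<'E'
from h import *
z=np.load("w1.npz"); W=fcloud(z["d"],z); x,y=W[...,0],W[...,1]
m=(np.hypot(x-MID[0],y-MID[1])<.1)&(W[...,2]<.09)
for b in tall(W,m,.0645,0): print(b)
print("wrist rim",tinfit(W))
z=np.load("top0.npz"); print("top rim",tinfit(cloud(z["d"],bot.get_calibration("top"))))
print(bot.get_position())
E
```

```text
([261.0, 122.0], 319, [0.4835, 0.1338, 0.0669], np.float64(0.069))
([203.0, 156.0], 285, [0.5368, 0.1077, 0.0669], np.float64(0.068))
([320.0, 156.0], 286, [0.4793, 0.1933, 0.0669], np.float64(0.069))
([205.0, 218.0], 204, [0.5867, 0.1391, 0.0669], np.float64(0.068))
([316.0, 218.0], 243, [0.5287, 0.2262, 0.0668], np.float64(0.069))
wrist rim (array([0.53398341, 0.16716247]), 1957, np.float64(0.0030466502406177186))
top rim (array([0.53490101, 0.16658348]), 839, np.float64(0.0026632523864164336))
[0.53421525 0.16425053 0.17997754]
```

Both views put the axis at about (0.5336, 0.1664), so I'll place cup 1 in the middle.

```bash
sed -i 's/MID=np.array(\[.534,.1655\])/MID=np.array([.5336,.1664])/' h.py; cat >> h.py <<'E'
def place(xy,name):
    off=np.zeros(2)
    bot.movel([*xy,.12],rate=.12); bot.sleep(.2); off=xy-bot.get_position()[:2]; print("offset",off)
    hit=bot.movel([*(xy+off),.0462],rate=.05,max_force=6); bot.sleep(.2)
    print("hit",hit,bot.get_position(),bot.get_force(),bot.get_finger_gap())
    return hit
E
python3 - <<'E'
from h import *
print(place(MID,"m"),bot.get_time_s())
E
```

```text
offset [-4.13257897e-04 -2.53225636e-05]
hit False [0.53324544 0.16640043 0.04633265] [-0.51221266 -0.59880654 -2.33003438] 0.016821275437680347
False 9.85
```

```bash
python3 - <<'E'
from h import *
bot.ungrasp(); print("F",bot.get_force())
bot.movel([*MID,.18],rate=.15)
c=bot.get_calibration("wrist"); p,d=bot.grab_frame("wrist"); cv2.imwrite("pics/w2.png",p[:,:,::-1])
W=fcloud(d,c); m=(np.hypot(W[...,0]-MID[0],W[...,1]-MID[1])<.1)&(W[...,2]<.09)
for b in tall(W,m,.0625,0): print(b)
pick(CUPS[1])
E
```

```text
F [-0.7672917  -0.31843161  0.09991259]
([259.0, 121.0], 316, [0.4835, 0.1339, 0.0669], np.float64(0.069))
([201.0, 156.0], 292, [0.5365, 0.1078, 0.0668], np.float64(0.069))
([317.0, 155.0], 292, [0.4793, 0.1929, 0.0669], np.float64(0.069))
([258.0, 186.0], 298, [0.532, 0.1651, 0.067], np.float64(0.069))
([204.0, 218.0], 268, [0.5857, 0.1406, 0.0667], np.float64(0.069))
([314.0, 217.0], 260, [0.5286, 0.2257, 0.0668], np.float64(0.069))
gap 0.01614903491719755 pos [ 0.62788509 -0.27860218  0.04268971] F [-0.09141419  0.24412679  2.58832252]
lifted gap 0.01638116585962048 [-0.33505138  0.03629407 -1.68264729] 16.275
```

View pics/w2.png

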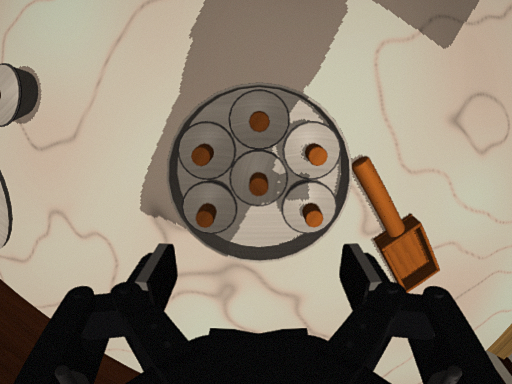

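The wrist view shows the middle cup upright at (258,186), its knob as high as the others. The gap is free near (258,228). Next is cup 2.

```bash
python3 - <<'E'
from h import *
print(GAP); bot.reach([*GAP,.18],best(GAP,.18))
hit=place(GAP,"g")
if not hit:
    bot.ungrasp(); bot.movel([*GAP,.18],rate=.15)
    q=best(MID,.24); bot.reach([*(MID-[.03,.02]),.24],q); bot.sleep(.3)
    c=bot.get_calibration("wrist"); p,d=bot.grab_frame("wrist"); cv2.imwrite("pics/w3.png",p[:,:,::-1])
    W=fcloud(d,c); m=(np.hypot(W[...,0]-MID[0],W[...,1]-MID[1])<.1)&(W[...,2]<.09)
    for b in tall(W,m,.0625,0): print(b)
    print("lids", [np.round(np.nanmedian(W[(np.hypot(W[...,0]-a[0],W[...,1]-a[1])<.024)&(W[...,2]<.05)&(W[...,2]>.03)][:,2]),4) for a in (MID,GAP)])
print(bot.get_time_s())
E
```

```text
[0.58310127 0.19941324]
offset [-4.35751409e-04 -3.07185298e-05]
hit False [0.58273929 0.19939082 0.04635338] [ 0.36145676 -0.5686751  -1.50719679] 0.016468938831390355
([258.0, 150.0], 216, [0.4834, 0.1332, 0.0669], np.float64(0.068))
([212.0, 177.0], 204, [0.5363, 0.1076, 0.067], np.float64(0.069))
([305.0, 177.0], 205, [0.4792, 0.1933, 0.0669], np.float64(0.069))
([258.0, 201.0], 187, [0.532, 0.1651, 0.0671], np.float64(0.069))
([215.0, 226.0], 181, [0.5858, 0.1405, 0.0666], np.float64(0.069))
([303.0, 226.0], 177, [0.5284, 0.2261, 0.0668], np.float64(0.069))
([258.0, 247.0], 160, [0.5807, 0.1973, 0.067], np.float64(0.069))
lids [np.float64(0.0413), np.float64(0.0411)]
23.2917
```

View pics/w3.png

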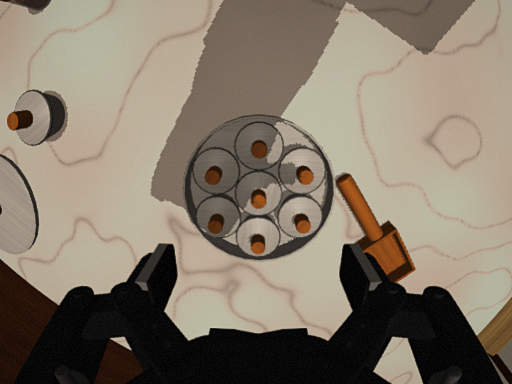

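All seven cups stand in the tin, with the middle one at (258,199) and the gap one at (258,243). All knob tops are at 67 mm, and the gripper is clear.

```bash
python3 -c "
from cell import bot
print(bot.close_job())"
```

```text
the job is handed in; nothing more can be done
None
```

I put both small cups in the tin, one in the middle and one in the ring gap, and handed the job in at about 23 s; the last picture showed both upright on the floor, about 2–3 mm from where I measured their places, with the gripper clear (no verdict was shown).

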